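Weigh a jar of honey on the market stall's spring scale

ROBOT

A 7-joint arm with a two-finger parallel gripper is mounted at the origin on the work surface. World frame = base frame: x ahead of the robot, y to its left, z up, the work surface at z = 0. Lengths are in m, angles in rad, forces in N, time in s.
With the tool pointing down it reaches from about 0.35 to 0.9 m from the base axis. Payload 19.9 kg.
Tool frame: the origin (TCP) lies between the finger pads; the fingertips stand 19 mm ahead of it and the grasp point (between the pads) is the TCP; z points along the fingers, y is the line along which they close (so a half turn about z gives the same grasp; the last joint's range is limited). The gripper opens to 94 mm and grips with 3 to 60 N. Pads are 16 mm wide; open, the fingers measure 119 mm over their backs; the gripper's body (75 mm by 177 mm) begins 78 mm behind the grasp point.
Start: joints at [1.3, 0.417, -0.01, 1.614, 0.005, 1.111, -0.053], TCP at [0.142, -0.609, 0.224] pointing down, gripper open.
Joint ranges: [-2.81, 2.81], [-0.39, 2.02], [-1.27, 1.25], [0.06, 2.57], [-1.19, 4.33], [0.19, 2], [-2.82, 2.82]. Speed limits (rad/s): [1.89, 1.89, 2.39, 2.39, 3.01, 3.01, 3.01].

INTERFACE

Orientations are given as a 3x3 rotation matrix whose columns are the frame's x, y, z axes.
In Python, from rig import robot gives the robot as it stands. Calls block until the motion is done:
- robot.move_ptp(position, orientation): joint-space move of the TCP to a pose.
- robot.move_linear(position, velocity=0.15, frame=None, threshold=None): straight line of the TCP; frame=None keeps the orientation; velocity is the mean speed in m/s. With threshold (N) it stops when the force on the tool has changed by that much, and returns True; else False.
- robot.goto_joints(angles): joint-space move.
- robot.gripper_to(opening): finger opening in m; the grip force is fixed at half the most; returns when the fingers have stopped.
- robot.pause(seconds).
- robot.ik(position, orientation): joint angles nearest the present ones, or None.
- robot.get_state(): the state.
- robot.grab_frame(name): name is "scene" or "top" or "wrist"; returns the picture (420x560x3 uint8, red, green, blue); there is no depth.
- robot.camera_info(name): a dict with "fx", "fy", "cx", "cy" (pixels), "rvec" (rotation vector, rad) and "tvec" (3), from world to camera coordinates, as OpenCV has them. Camera axes: x right, y down, z forward; pixel columns grow to the right and rows downward; lengths in m; the calibration is good to about 2 mm. The wrist camera is an equidistant fisheye: a pixel r from the principal point sees the ray r / f radians off the axis. A picture is of the moment at which its call begins: read the wrist's pose just before it. camera_info takes no time and is no camera call; for the wrist camera it gives the pose at the moment of the call.
A pose or a line that the arm cannot do raises robot.PlanningError and nothing moves.
- robot.sign_off(): hands the job in; it is judged then, once.
The state is a dict: "time": time; "qpos": joint angles; "joint_vel": joint speeds; "effort": joint torques, N m; "ee_pos": TCP position; "tool_rot": TCP orientation; "force": force on the tool from outside, world axes, zero at the start; "moment": the same for the moment, N m; "opening": finger opening in m; "grasp_force": force on a finger pad.
Only numpy, scipy, OpenCV 4.12 (cv2) and the standard library are available. Lean on these libraries where they do the work, as an engineer would, in place of code of your own. Each camera call takes 0.05 s, during which the arm holds its last target. There are 200 camera calls.

TASK

The scale on this beekeeping stall has just been tested: take the steel check weight off the pan and stand it back upright on the small wooden board, wholly on it. Then weigh the squat jar of honey: stand it upright in the middle of the pan, inside the marked circle, and let go. Be gentle with the scale: lower the jar onto the pan, do not drop it there or push the pan down to its stop, and leave the tall jar, the carton and the brush where they are.

Things in the scene. Friction and masses are not known exactly. Their poses are not given: they have to be found in the camera images.
- scale: Mechanical spring scale, fixed to the table. White housing 150 mm (its x) by 170 mm (its y), 88 mm high, with a round dial on its +x side (away from the robot) and a round steel pan on top. Origin: centre of the underside, on the table; z up. The pan's centre is straight above the origin.
- pan_centre (a point): Centre of the pan's flat upper surface; it moves up and down with the pan. 126 mm above the table when the pan is empty. The pan is a round steel dish, 158 mm across inside, with a lip 6 mm high above its surface. A dark circle 100 mm across is marked on it around the centre.
- pan (a joint): How far the pan is pressed down, in m: 0 when empty, stop at 0.025. The spring gives way about 16 mm per kg (600 N/m), so the check weight presses it 8 mm, the jar some 5 to 8 mm.
- weight: 500 g check weight of bare steel: upright cylinder 38 mm in diameter and 50 mm high, with a necked knob of 22 mm diameter above it, 70 mm high in all. Stands on the pan at the start. Origin: centre of its underside, z up through the knob.
- board: Square board of pale wood, 150 x 150 mm, 12 mm thick, fixed flat on the table. Origin: centre of its underside; its upper surface is 12 mm above the origin, z up, x and y along its sides.
- jar: The squat jar of honey: closed amber glass with a paper label and brass-coloured screw lid, 62 mm in diameter at its widest, 78 mm high, about 0.32 to 0.5 kg. Stands upright on the table. Origin: centre of its underside, z up through the lid.
- tall_jar: Bystander: tall, slim jar of honey of the same materials, 52 mm in diameter, 130 mm high, standing on the table. Origin: centre of its underside.
- carton: Bystander: small upright cardboard carton, 70 mm (its x) by 45 mm (its y), 85 mm high. Origin: centre of its underside.
- brush: Bystander: brush with a wooden handle lying flat on the table beyond the scale. It lies along its own x axis.
Not all that is in view belongs to the job. What is shaped like the jar but green or pink is not meant.

How it is judged:
By the outcome, as a careful person would: the job done as asked, in the order asked, and still so for the second after the job is handed in, with the robot touching nothing.
It also fails if it takes over 58 s, if anything falls off the work surface, if the arm or the gripper's body presses on something with over 40 N, if the wrist force passes 120 N, or if a joint passes its speed limit or range.

## Working session

There is one attempt and no reset: what is moved stays moved. The work goes in short steps, each a Python script; the robot and the scene stay as the last script left them, time stands still between calls to the robot, and variables do not carry over. Pictures are saved under pics/ and viewed, at most 10 in all, crops included, and the job is handed in when it is done.

```bash
ls; mkdir -p pics
python3 - <<'E'
from rig import robot
import cv2,numpy as np
for n in("scene","top"):
    f=robot.grab_frame(n);cv2.imwrite(f"pics/{n}0.png",f[:,:,::-1])
    i=robot.camera_info(n);R=cv2.Rodrigues(np.array(i["rvec"]))[0];print(n,i,-R.T@np.array(i["tvec"]).ravel())
print(robot.get_state())
E
```

```text
pics
scene {'fx': 410.91047547616375, 'fy': 410.91047547616375, 'cx': 277.7910108521026, 'cy': 208.08483498717013, 'rvec': array([ 2.0474858 ,  0.87001541, -0.44354111]), 'tvec': array([-0.46173803, -0.15322373,  1.43488336])} [ 1.22299846 -0.54549312  0.7087184 ]
top {'fx': 487.904894566912, 'fy': 487.904894566912, 'cx': 272.1821211267272, 'cy': 203.72209329949595, 'rvec': array([ 2.22083996, -2.18629093,  0.06217728]), 'tvec': array([0.01201595, 0.60858167, 1.43193351])} [0.542324   0.03670418 1.45790504]
{'time': 0.1, 'qpos': array([ 1.30053395,  0.41791761, -0.01026948,  1.61409645,  0.00468457,
        1.11072446, -0.05300522]), 'joint_vel': array([-0.00173215,  0.00070568,  0.00088262, -0.0017588 , -0.00076667,
       -0.00114797, -0.00085667]), 'effort': array([ 3.23582477e-03, -8.52586269e+01,  6.41179886e-01, -4.26698899e+01,
       -4.88924235e-02,  1.63619325e-02,  6.97170799e-05]), 'ee_pos': array([ 0.14163539, -0.60841127,  0.22389328]), 'tool_rot': array([[ 9.73955679e-01,  2.26738223e-01, -3.38098684e-04],
       [ 2.26738458e-01, -9.73955095e-01,  1.07018886e-03],
       [-8.66402145e-05, -1.11897649e-03, -9.99999370e-01]]), 'force': array([-0.2730783 , -0.38313499, -0.56617778]), 'moment': array([-0.01470145,  0.04653715, -0.01470336]), 'grasp_force': 0.0, 'opening': 0.09420015576425263}
```

View pics/top0.png

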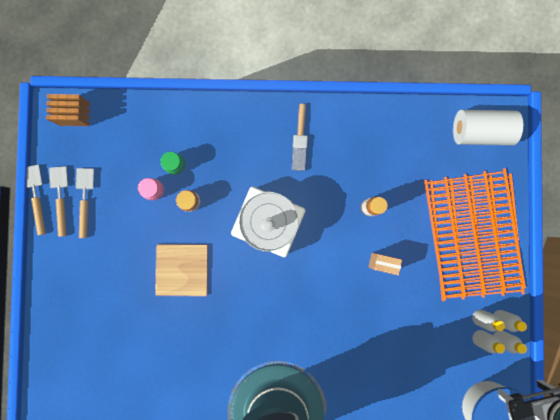

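View pics/scene0.png

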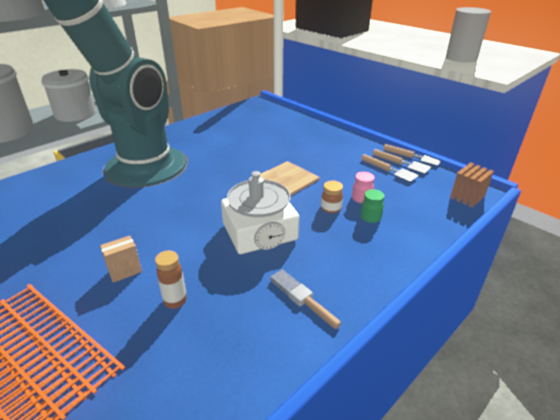

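The top view shows the jar lid at (187,201) with pink at (150,188) and green at (171,162) beside it. The board is at (181,270), the pan at about (268,221), and the tall jar at (376,206). The scene view shows the weight's knob at (255,176).

```bash
cat > h.py <<'E'
from rig import robot
import cv2,numpy as np
def ray(name,px,info=None):
    i=info or robot.camera_info(name);R=cv2.Rodrigues(np.array(i["rvec"]))[0];t=np.array(i["tvec"]).ravel()
    a=np.array([(px[0]-i["cx"])/i["fx"],(px[1]-i["cy"])/i["fy"]])
    if name=="wrist":
        r=np.hypot(*a);d=np.array([*(a*np.sin(r)/max(r,1e-9)),np.cos(r)])
    else:d=np.array([*a,1.])
    return -R.T@t,R.T@d
def onplane(name,px,z,info=None):
    c,d=ray(name,px,info);return c+d*(z-c[2])/d[2]
def down(yaw): # tool x axis at yaw, z down
    c,s=np.cos(yaw),np.sin(yaw);return np.array([[c,s,0],[s,-c,0],[0,0,-1.]])
def blobs(m,amin=30):
    m=cv2.morphologyEx(m.astype(np.uint8)*255,cv2.MORPH_OPEN,np.ones((3,3)))
    return [c for c in cv2.findContours(m,cv2.RETR_EXTERNAL,cv2.CHAIN_APPROX_NONE)[0] if cv2.contourArea(c)>amin]
E
python3 - <<'E'
from h import *
f=cv2.imread("pics/top0.png");hsv=cv2.cvtColor(f,cv2.COLOR_BGR2HSV);H,S,V=cv2.split(hsv)
for c in blobs((H>10)&(H<25)&(S>60)&(V>120)):
    (u,v),(w,h),a=cv2.minAreaRect(c)
    if 120<u<420: print("warm",u,v,w,h,a,cv2.contourArea(c),[onplane("top",(u,v),z)[:2].round(4) for z in(.012,.078,.13)])
for n,lo,hi in(("green",50,80),("pink",155,178)):
    for c in blobs((H>lo)&(H<hi)&(S>80)):
        (u,v),r=cv2.minEnclosingCircle(c)
        if 120<u<420:print(n,u,v,r,onplane("top",(u,v),.078)[:2])
for c in blobs((S<60)&(V>90),200):
    (u,v),r=cv2.minEnclosingCircle(c)
    if 220<u<320 and 150<v<280:print("housing",cv2.minAreaRect(c),cv2.contourArea(c))
g=cv2.resize(f[180:265,220:315],None,fx=5,fy=5,interpolation=cv2.INTER_CUBIC)
s=cv2.imread("pics/scene0.png");g2=cv2.resize(s[160:260,215:305],None,fx=4,fy=4,interpolation=cv2.INTER_CUBIC)
o=np.zeros((425,475+300,3),np.uint8);o[:,:475]=g;o[:400,475:]=g2[:,:300];cv2.imwrite("pics/c1.png",o)
E
```

```text
warm 384.682373046875 263.4294128417969 30.153337478637695 15.510529518127441 12.52880859375 313.0 [array([ 0.4369, -0.3139]), array([ 0.4417, -0.2979]), array([ 0.4455, -0.2853])]
warm 181.0 270.0 50.0 50.0 90.0 2442.5 [array([0.4089, 0.2868]), array([0.415 , 0.2754]), array([0.4198, 0.2664])]
warm 376.0 205.5 17.0 20.0 90.0 273.0 [array([ 0.608 , -0.2872]), array([ 0.605 , -0.2724]), array([ 0.6027, -0.2608])]
warm 185.5 200.5 19.0 19.0 90.0 280.5 [array([0.6139, 0.2784]), array([0.6106, 0.2674]), array([0.608 , 0.2587])]
warm 300.998046875 119.03113555908203 5.115019798278809 30.253469467163086 3.5763344764709473 122.5 [array([ 0.8634, -0.0608]), array([ 0.8488, -0.0563]), array([ 0.8372, -0.0528])]
green 172.0 162.5 11.926960945129395 [0.71785847 0.30810389]
pink 153.0 189.5 9.962529182434082 [0.6402622  0.35979762]
housing ((268.0765380859375, 220.95547485351562), (60.67757797241211, 59.22528076171875), 22.932100296020508) 3240.5
housing ((299.5166320800781, 152.01780700683594), (14.0606107711792, 34.39335632324219), 1.9749339818954468) 414.5
housing ((279.5, 209.5), (419.0, 559.0), 90.0) 49573.5
```

View pics/c1.png

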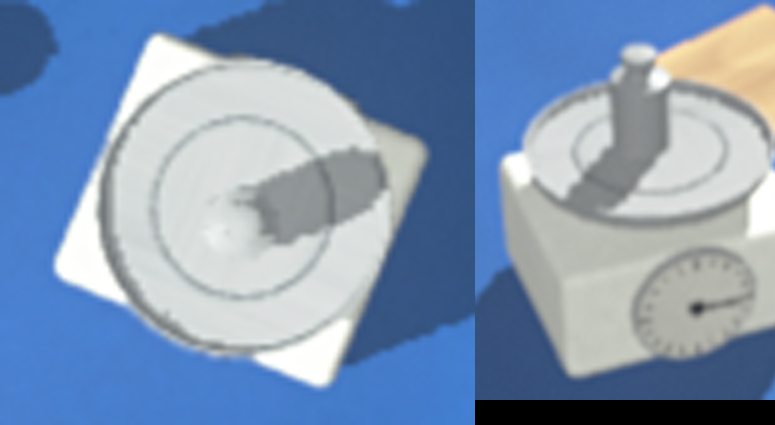

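The crop shows the marked circle centred at top pixel (268,221). The knob top is at about (263.3,226.6) in the top view and (255.5,172.8) in the scene view. I'll check the two views against each other, then go above the weight and look with the wrist camera.

Run:
```python
from h import *
print("pan",onplane("top",(268,221),.118))
p=onplane("top",(263.4,226.6),.188);print(p,onplane("scene",(255.5,172.8),.188))
print("dir radial yaw",np.arctan2(p[1],p[0]))
for yaw in(0,np.pi/2,-np.pi/2,np.pi):
  for q in([p[0],p[1],.32],[p[0],p[1],.17],[.41,.287,.07],[.61,.267,.055],[.61,.267,.3]):
    j=robot.ik(q,down(yaw));print(round(yaw,2),q,None if j is None else j.round(2))
robot.move_ptp([p[0]-.0,p[1],.33],down(0))
i=robot.camera_info("wrist");f=robot.grab_frame("wrist");cv2.imwrite("pics/w1.png",f[:,:,::-1])
np.save("w1.npy",i,allow_pickle=True);print(i,robot.get_state()["time"],robot.get_state()["ee_pos"])
```

```text
pan [0.55590894 0.03339417 0.118     ]
[0.54046613 0.04529315 0.188     ] [0.55155313 0.0304874  0.188     ]
dir radial yaw 0.0836085067246077
0 [np.float64(0.5404661346405248), np.float64(0.04529315449234932), 0.32] [ 0.56  0.28 -0.85  1.68  0.22  1.28 -1.9 ]
0 [np.float64(0.5404661346405248), np.float64(0.04529315449234932), 0.17] [ 0.46  0.43 -0.75  1.85  0.35  0.99 -2.01]
0 [0.41, 0.287, 0.07] [-0.    0.55 -0.82  2.02  0.56  0.81 -2.73]
0 [0.61, 0.267, 0.055] [-0.03  0.76 -0.62  1.6   0.52  0.94 -2.41]
0 [0.61, 0.267, 0.3] [ 0.1   0.57 -0.86  1.39  0.43  1.38 -2.34]
1.57 [np.float64(0.5404661346405248), np.float64(0.04529315449234932), 0.32] [ 0.57  0.29 -0.87  1.68  0.23  1.28 -0.34]
1.57 [np.float64(0.5404661346405248), np.float64(0.04529315449234932), 0.17] [ 0.54  0.46 -0.86  1.85  0.41  1.01 -0.49]
1.57 [0.41, 0.287, 0.07] [ 0.06  0.59 -0.91  2.02  0.63  0.84 -1.22]
1.57 [0.61, 0.267, 0.055] [ 0.2   0.95 -1.04  1.6   0.88  1.13 -1.06]
1.57 [0.61, 0.267, 0.3] [ 0.16  0.62 -0.99  1.38  0.51  1.41 -0.82]
-1.57 [np.float64(0.5404661346405248), np.float64(0.04529315449234932), 0.
[... 382 characters left out ...]
14 [np.float64(0.5404661346405248), np.float64(0.04529315449234932), 0.32] [ 0.69  0.33 -1.03  1.67  0.3   1.3   1.17]
3.14 [np.float64(0.5404661346405248), np.float64(0.04529315449234932), 0.17] [ 0.7   0.58 -1.11  1.85  0.58  1.09  0.94]
3.14 [0.41, 0.287, 0.07] [ 0.    0.56 -0.84  2.02  0.57  0.81  0.4 ]
3.14 [0.61, 0.267, 0.055] [ 0.17  0.91 -0.97  1.6   0.83  1.09  0.54]
3.14 [0.61, 0.267, 0.3] [ 0.21  0.66 -1.1   1.38  0.58  1.44  0.7 ]
{'fx': 325.19226210127806, 'fy': 325.19226210127806, 'cx': 278.7666078078997, 'cy': 204.39103983870692, 'rvec': array([-2.09365394,  2.09492165,  0.25124184]), 'tvec': array([0.04455125, 0.47596738, 0.62029646])} 2.875 [0.54055089 0.04462491 0.32983417]
```

View pics/w1.png

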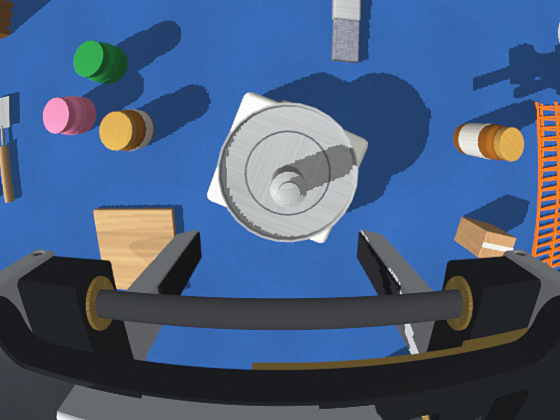

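The wrist view shows the weight's knob at about (289,192), the marked circle at about (288,172) and the jar lid at (119,131).

Run:
```python
from h import *
i=np.load("w1.npy",allow_pickle=True).item()
for n,p,z in(("knob",(289,192),.188),("shoulder",(287.5,186),.168),("pan",(288,172),.118),("jar",(119,131),.078),("tall",(507,144),.13)):print(n,onplane("wrist",p,z,i))
print(ray("wrist",(280,200),i)[0])
f=cv2.imread("pics/w1.png");H,S,V=cv2.split(cv2.cvtColor(f,cv2.COLOR_BGR2HSV))
g=cv2.resize(f[140:210,250:330],None,fx=7,fy=7,interpolation=cv2.INTER_CUBIC)
t=cv2.imread("pics/top0.png")[210:240,250:280]
o=np.zeros((490,790,3),np.uint8);o[:,:560]=g;o[:230,560:790]=cv2.resize(t,(230,230),interpolation=cv2.INTER_CUBIC);cv2.imwrite("pics/c2.png",o)
```

```text
knob [0.5478602  0.03463818 0.188     ]
shoulder [0.54994793 0.03553592 0.168     ]
pan [0.55715388 0.03364957 0.118     ]
jar [0.61213023 0.26214304 0.078     ]
tall [ 0.60350704 -0.25704298  0.13      ]
[0.60938823 0.04443568 0.48986622]
```

View pics/c2.png

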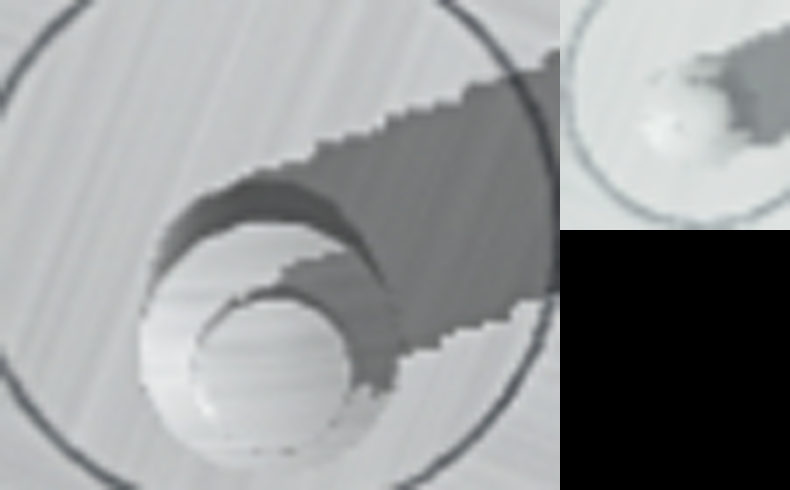

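Run:
```python
from h import *
s=lambda:(lambda q:print(round(q["time"],2),q["ee_pos"].round(4),q["force"].round(2),round(q["opening"],4),round(q["grasp_force"],1)))(robot.get_state())
R=down(0.1);p=np.array([.548,.034])
robot.move_ptp([*p,.26],R);print(robot.move_linear([*p,.150],.1,threshold=8));s()
robot.gripper_to(0.03);s()
robot.move_linear([*p,.20],.06);robot.pause(.3);s()
i=robot.camera_info("wrist");f=robot.grab_frame("wrist");cv2.imwrite("pics/w2.png",f[:,:,::-1]);np.save("w2.npy",i,allow_pickle=True)
```

```text
False
4.52 [0.5483 0.0341 0.1506] [0.07 0.02 0.39] 0.0938 0.0
5.42 [0.548  0.0341 0.15  ] [0.41 1.25 0.36] 0.0378 30.0
6.71 [0.5479 0.034  0.1998] [-0.61 -0.56 -5.26] 0.0368 30.0
```

View pics/w2.png

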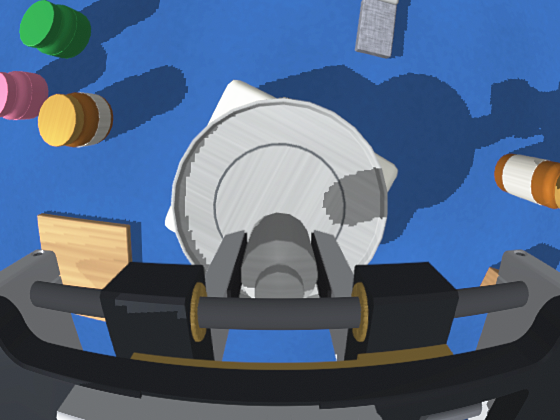

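The weight is held upright between the fingers at (280,255), clear of the pan. Carrying it to the board.

Run:
```python
from h import *
s=lambda:(lambda q:print(round(q["time"],2),q["ee_pos"].round(4),q["force"].round(2),round(q["opening"],4),round(q["grasp_force"],1)))(robot.get_state())
R=down(0.6);b=np.array([.409,.287])
robot.move_linear([.5,.08,.22],.15)
robot.move_ptp([*b,.12],R);robot.move_linear([*b,.056],.1);s()
print(robot.move_linear([*b,.038],.02,threshold=2));s()
robot.gripper_to(0.06);s()
robot.move_linear([*b,.14],.12)
robot.move_ptp([.57,.23,.24],down(np.pi/4))
robot.gripper_to(.094)
robot.pause(.2);i=robot.camera_info("wrist");f=robot.grab_frame("wrist");cv2.imwrite("pics/w3.png",f[:,:,::-1]);np.save("w3.npy",i,allow_pickle=True);s()
f=cv2.cvtColor(f,cv2.COLOR_RGB2BGR);H,S,V=cv2.split(cv2.cvtColor(f,cv2.COLOR_BGR2HSV))
for c in blobs((H>10)&(H<25)&(S>60)&(V>140),100):
    (u,v),r=cv2.minEnclosingCircle(c);print(u,v,r,onplane("wrist",(u,v),.078,i))
```

```text
9.14 [0.4092 0.2873 0.0564] [-0.55  1.13 -5.16] 0.0373 30.0
True
9.77 [0.4091 0.287  0.0439] [1.67 0.22 2.92] 0.0375 30.0
10.32 [0.4086 0.2865 0.0436] [ 0.13 -0.63 -0.66] 0.0601 0.0
13.03 [0.57 0.23 0.24] [ 0.42 -0.04 -0.05] 0.0936 0.0
456.5 303.0 26.386648178100586 [ 0.63280887 -0.03148799  0.078     ]
193.0 283.0 15.556448936462402 [0.42957522 0.22645061 0.078     ]
541.5 186.5 25.700294494628906 [ 0.82180189 -0.0018452   0.078     ]
168.19949340820312 229.19053649902344 70.63263702392578 [0.45904625 0.28772833 0.078     ]
281.0797119140625 136.01869201660156 27.810897827148438 [0.6138712  0.26996106 0.078     ]
80.5 23.0 30.153871536254883 [0.55394275 0.53176356 0.078     ]
```

View pics/w3.png

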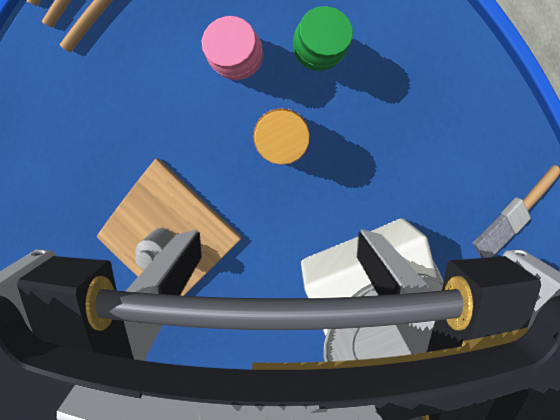

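The weight stands on the board at (155,245), partly behind the finger. The jar lid is at (281,136), which gives (0.613,0.268), consistent with the earlier estimates. The 45° grasp line keeps clear of the pink and green jars.

Run:
```python
from h import *
s=lambda:(lambda q:print(round(q["time"],2),q["ee_pos"].round(4),q["force"].round(2),round(q["opening"],4),round(q["grasp_force"],1)))(robot.get_state())
p=np.array([.6128,.2675])
robot.move_linear([*p,.16],.15);print(robot.move_linear([*p,.042],.1,threshold=8));s()
robot.gripper_to(0.05);s()
robot.pause(.2);robot.move_linear([*p,.1],.08);robot.pause(.3);s();robot.move_linear([*p,.25],.15)
robot.move_ptp([.5565,.0335,.24],down(0.1));robot.pause(.3);s()
f=robot.grab_frame("scene");t=robot.grab_frame("top")
o=np.hstack([cv2.resize(f[110:270,170:390],(440,320)),cv2.resize(t[180:310,140:280],(345,320))]);cv2.imwrite("pics/c4.png",o[:,:,::-1])
```

```text
False
15.18 [0.6131 0.2677 0.0427] [-0.14  0.62  0.34] 0.0941 0.0
15.78 [0.6127 0.2676 0.0421] [-1.44 -0.14  1.4 ] 0.0616 30.0
17.16 [0.6127 0.2675 0.0997] [-0.82  0.18 -4.77] 0.0616 30.0
19.56 [0.5566 0.0343 0.2399] [-0.69  0.18 -4.25] 0.0616 30.0
```

View pics/c4.png

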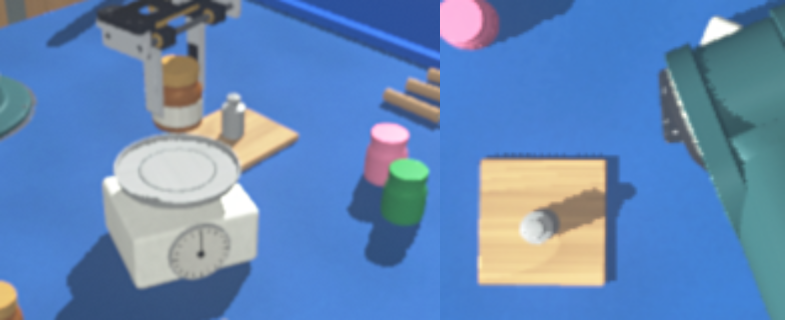

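The weight stands upright mid-board, and the jar hangs upright above the pan. Lowering slowly.

Run:
```python
from h import *
q=lambda:np.mean([robot.get_state()["force"][2]])
def fz():
    v=[]
    for _ in range(5): robot.pause(.03);v.append(robot.get_state()["force"][2])
    return np.mean(v)
c=[.5565,.0335]
robot.move_linear([*c,.172],.06);robot.pause(.2);w=fz();print("w",w,robot.get_state()["ee_pos"])
z=.172
while z>.160:
    z-=.001;robot.move_linear([*c,z],.02);d=fz();print(round(z,3),round(d,2))
    if d>-0.4:break
robot.gripper_to(.09);robot.pause(.2)
robot.move_linear([*c,.30],.08)
robot.move_ptp([.36,-.2,.35],down(0));robot.pause(.5)
print(robot.get_state()["time"],robot.get_state()["force"])
f=robot.grab_frame("scene");t=robot.grab_frame("top")
o=np.hstack([cv2.resize(f[130:290,170:390],(440,320)),cv2.resize(t[180:310,140:310],(355,271)).repeat(1,0)[:271] if 0 else cv2.resize(t[180:310,140:315],(345,320))]);cv2.imwrite("pics/c5.png",o[:,:,::-1])
tb=cv2.cvtColor(t,cv2.COLOR_RGB2HSV);H,S,V=cv2.split(tb)
for b in blobs((H>10)&(H<25)&(S>60)&(V>120),100):
    (u,v),r=cv2.minEnclosingCircle(b)
    if 120<u<420:print(u,v,r,onplane("top",(u,v),.197),onplane("top",(u,v),.078))
```

```text
w -4.520026354418399 [0.55653404 0.03348206 0.17206457]
0.171 -4.61
0.17 -4.69
0.169 -4.36
0.168 -4.53
0.167 -3.95
0.166 -3.4
0.165 -2.71
0.164 -2.21
0.163 -1.54
0.162 -1.21
0.161 -0.12
30.3 [-0.38578808  0.02329741 -0.72785053]
385.0 263.5 16.101341247558594 [ 0.45024635 -0.26989346  0.197     ] [ 0.44155637 -0.29882912  0.078     ]
181.0 269.5 35.00366973876953 [0.42727392 0.25483369 0.197     ] [0.41641587 0.27542002 0.078     ]
268.1428527832031 219.98214721679688 11.300518035888672 [0.55774099 0.03326195 0.197     ] [0.559196   0.03293708 0.078     ]
376.13043212890625 205.43478393554688 10.450273513793945 [ 0.5997952  -0.24610541  0.197     ] [ 0.60521914 -0.27279603  0.078     ]
300.5 119.0 15.207006454467773 [ 0.82240727 -0.04699963  0.197     ] [ 0.84884059 -0.05489932  0.078     ]
```

View pics/c5.png

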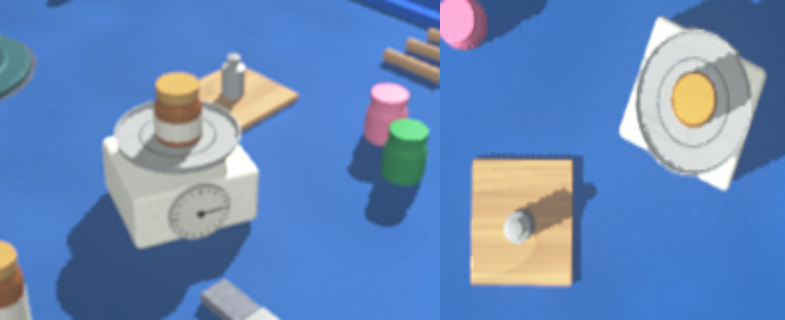

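The jar stands upright inside the marked circle and the weight is upright on the board. The tall jar, the carton and the brush have not moved.

```bash
python3 -c "
from rig import robot
print(robot.sign_off())"
```

```text
the job is handed in; nothing more can be done
None
```

The job is handed in at about 30 s: the check weight stands upright on the board, the squat honey jar stands upright and centred in the marked circle on the pan, and the tall jar, carton and brush are where they were.

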